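Undo the canner's last swing-bolt clamp and take off the lid

ROBOT

A 6-joint arm with a two-finger parallel gripper is mounted at the origin on a cart in front of the work surface, level with it; the furniture and walls round the work are solid. World frame = base frame: x ahead of the robot, y to its left, z up, the work surface at z = 0. Lengths are in mm, angles in rad, forces in N, time in s.
With the tool pointing down it reaches from about 350 to 975 mm from the base axis. Payload 7.1 kg.
Tool frame: the origin (TCP) lies at the very end of the fingers, on their centre line; the grasp point (between the pads) lies 19 mm behind it (ctrl.grasp_offset is the distance from the TCP to the grasp point, in mm); z points along the fingers, y is the line along which they close (so a half turn about z gives the same grasp; the last joint's range is limited). The gripper opens to 88 mm and grips with 3 to 60 N. Pads are 20 mm wide; open, the fingers measure 115 mm over their backs; the gripper's body (75 mm by 178 mm) begins 61 mm behind the grasp point.
Start: joints at [1.201, 0.423, 1.63, -0, 1.089, -0.019], TCP at [214.749, 586.931, 222.675] pointing down, gripper open.
Joint ranges: [-3, 3], [-0.9, 2.11], [0.09, 2.58], [-1.31, 4.45], [0.11, 2.69], [-2.54, 2.54]. Speed limits (rad/s): [2.39, 2.39, 3.01, 3.14, 3.14, 3.14].

INTERFACE

Orientations are given as a rotation vector (axis times angle).
In Python, from workcell import ctrl, viewer, ticket, models gives the robot as it stands.
- The arm moves only by the tool play_rows, never from a script. Its arguments are lists of equal length, an entry for each row: "dp": the shift along the world's x, y, z in mm, a list of three; "yaw": the turn about the world's z in degrees. In form: {"dp": [[tx, ty, tz], ...], "yaw": [yaw, ...]}. A call has 1 to 8 rows; each row shifts and turns the commanded pose from where the row before left it; what a row does not reach is not made up. A row lasts 1/12 s, in which the tool goes at most 41.7 mm and 7.16 degrees, less where a joint would pass 70% of its speed; a pose out of reach is approached as far as the arm can. A call is refused whole if a number of a shift passes 41.7 or a number of a turn 7.16, either way. A call with a gripper value outside its range is refused whole. "gripper" is the closure, from 0 (fully open) to 1 (shut), set as the call begins (left out, the last holds). The fingers move at their own pace and stop on an object; the grip force is fixed at half the most. Time passes only in rows, so rows that do not move let the fingers close. It gives the time, the measured TCP pose, the force, the opening and the grip force at its end, in the units of the state.
- ctrl.get_obs(): the state, without advancing time (a new reading comes with each control period).
- viewer.get_image(name): name is "scene" or "top"; returns a dict with "pixels" (420x560x3 uint8, red, green, blue), "range_z" (420x560 float32, mm along the optical axis (not along the pixel's ray), 0 where there is no reading), "fx", "fy", "cx", "cy" (pixels), "dist_coeffs" ([k1, k2, p1, p2, k3] as OpenCV has them; the pictures are not rectified), "T" (4x4, takes a point from camera to world coordinates). Camera axes: x right, y up, looking along -z (the intrinsics and any distortion apply to the point x, -y, -z); pixel columns grow to the right and rows downward; lengths in mm; the calibration is good to about 2 mm. A picture is of the moment at which its call begins.
- ticket.close_job(): hands the job in; it is judged then, once.
Trained networks look in a picture, given as the dict that the camera call returned (one of the last four; its "shot" number tells which), for a name from the list of things; names that differ only in an ending like _2 or _b are one class to them, and where a whole thing is asked for, a point or a joint stands for the part that bears it (a point fixed in the world has none). Each returns a list of dicts, best first, with "conf" (0 to 1); they miss things now and then, are a little off and sometimes report something else, mostly with a low value. They report only what shows in the picture. A call takes as long as a camera call.
- models.look_for(picture, name): "bbox" ([centre column, centre row, width, height] in pixels, round what is visible of it).
- models.landmark_of(picture, name): "location" ([column, row] in pixels: a listed point, or the origin of a listed thing).
The state is a dict: "t": time; "qpos": joint angles; "qvel": joint speeds; "joint_torque": joint torques, N m; "ee_pos": TCP position; "orientation": TCP orientation; "ft_force": force on the tool from outside, world axes, zero at the start; "moment": the same for the moment, N m; "width": finger opening in mm; "grasp_force": force on a finger pad.
Only numpy, scipy, OpenCV 4.12 (cv2) and the standard library are available. Lean on these libraries where they do the work, as an engineer would, in place of code of your own. Each camera call takes 0.05 s, during which the arm holds its last target. There are 200 camera calls.

TASK

The pressure canner has cooled and three of its four lid clamps are already undone. Undo the last one: slacken its wing nut just until it rides clear of the lug's lip, feeling for it without forcing the nut against the lug or jamming it on the captive stop at the end of its thread, and swing the eyebolt out so that it hangs down. Then lift the lid off, keep it level, and lay it gently on the middle of the iron trivet, leaving the other things alone.

Things in the scene. Friction and masses are not known exactly. Their poses are not given: they have to be found in the camera images.
- canner: Pressure canner: fixed cast-aluminium pot, 198 mm across the rim, rim 175 mm high. Origin: centre of its underside, z up. Four clamps stand round it, 122 mm from its axis; the one at its own -x side is still done up (bolt upright), the other three bolts hang. 'Outward' for this clamp is the canner's -x. Hanging bolts reach to 170 mm from the axis.
- bolt_pivot (a point): Hinge of the clamp's eyebolt (steel, 10 mm thick), fixed to the canner, 122 mm from the canner's axis and 117 mm above the worktop; axes as the canner's. The bolt swings about this point's y axis, outward and down.
- bolt (a joint): Swing of the eyebolt, rad: 0 upright in the lug's slot, grows outward, 2.8 hanging against its stop. It stands upright by itself, but once leaned out past about 0.3 rad and let go it sinks by its weight, damped, until it hangs. The other clamps' bolts do not move.
- seat (a point): Point on the upright bolt's axis on the lug's top face, where the nut's foot rests when tight: 185 mm above the worktop, 68 mm above the pivot; fixed to the canner, axes as the canner's. The lug's slot is 11 mm wide, open outward; across its outer end runs a raised lip 5 mm high and 6 mm thick, about 1 mm outside the nut's 20 mm round foot: it traps the nut until that has climbed.
- nut: Black captive wing nut. Origin on the bolt's axis at seat height: turns with the nut, does NOT climb with it; z along the bolt. Wings: flat plate along its x, 56 mm long, 10 mm thick (y), 12 to 34 mm above the nut's foot. Counterclockwise from above loosens: 9 mm climb a turn, 0.1 N m friction. Starts slackened by an unknown amount, 0.1 to 2.7 mm climbed; its yaw does not tell.
- stop_ring (a point): Captive ring on the bolt, hidden in the nut's cap, 81 mm above the pivot; turns out with the bolt. The nut rides over the lip from about 5 to 6 mm climb on and meets this ring at 6.3 mm; forcing on jams it. Feel for it: draw the gripped nut slowly outward after each small turn; while it is caught, over 5 N builds up within 15 mm of travel; free, it swings out with less than 5 N.
- lid: Loose cast lid, 0.6 to 0.9 kg, flange 200 mm across, 282 mm over its four slotted lugs, 69 mm high. Origin: centre of its underside (a 175 mm spigot 10 mm deep, 1.5 mm slack in the pot); seated it is 165 mm above the worktop, axes as the canner's. Gauge and vent weight, up to 54 mm high, stand 35 to 80 mm from the centre on its +x side.
- lid_handle (a point): Middle of the lid's black bar handle, 62 mm above the lid's origin: bar 14 mm thick (lid x), 92 mm long (lid y), 14 mm high, on two posts, 26 mm free below it. Moves with the lid.
- trivet: Black cast-iron trivet, 151 mm across, 15 mm high, loose. Origin: centre of its underside.
- jam_jar_1: Jam jar with a yellow cap, 71 mm wide, 110 mm high, behind the gap between canner and trivet: a bystander. Origin: centre of its underside.
- peeler: Peeler with a dark blue handle, 170 mm long (its x), lying right of the canner: a bystander. Origin: centre of its underside.

How it is judged:
By the outcome, as a careful person would: the job done as asked, in the order asked, and still so for the second after the job is handed in, with the robot touching nothing.
It also fails if it takes over 72 s, if anything falls off the work surface, if the arm or the gripper's body presses on something with over 40 N, if the wrist force passes 120 N, or if a joint passes its speed limit or range.

## Working session

There is one attempt and no reset: what is moved stays moved. The work goes in short steps, Python scripts to look and compute and a tool call to move; the robot and the scene stay as the last step left them, time stands still between calls to the robot, and variables do not carry over. Pictures are saved under pics/ and viewed, at most 10 in all, crops included, and the job is handed in when it is done.

Besides the shell and the picture viewer there is one more tool, called after "Call:" as a command line: name --pt "numbers of a row" for each row, then --argument value for the rest. play_rows: Moves the arm, as the interface text tells. Its arguments: {"type":"object","properties":{"dp":{"type":"array"},"yaw":{"type":"array"},"gripper":{"type":"number"}},"required":["dp","yaw"]}

```bash
mkdir -p pics
cat > h.py <<'E'
import numpy as np, cv2
from workcell import ctrl, viewer, ticket, models
def ray(im,px):
    K=np.array([[im['fx'],0,im['cx']],[0,im['fy'],im['cy']],[0,0,1.]])
    u=cv2.undistortPoints(np.array([[px]],float),K,np.array(im['dist_coeffs'],float))[0,0]
    return np.array([u[0],-u[1],-1.])
def at_z(im,px,z):
    T=np.array(im['T']);d=T[:3,:3]@ray(im,px);o=T[:3,3]
    return o+d*(z-o[2])/d[2]
def depth(im,px):
    c,r=int(round(px[0])),int(round(px[1]))
    z=im['range_z'][max(r-1,0):r+2,max(c-1,0):c+2];z=z[z>0]
    if len(z)==0:return None
    T=np.array(im['T']);return T[:3,:3]@(ray(im,px)*np.median(z))+T[:3,3]
def proj(im,P):
    T=np.linalg.inv(np.array(im['T']));p=T[:3,:3]@np.array(P,float)+T[:3,3]
    K=np.array([[im['fx'],0,im['cx']],[0,im['fy'],im['cy']],[0,0,1.]])
    return cv2.projectPoints(np.array([[p[0],-p[1],-p[2]]]),np.zeros(3),np.zeros(3),K,np.array(im['dist_coeffs'],float))[0][0,0]
def save(im,n): cv2.imwrite('pics/'+n,im['pixels'][:,:,::-1])
E
python3 - <<'E'
from h import *
np.set_printoptions(precision=1,suppress=True)
Z=dict(canner=0,bolt_pivot=117,seat=185,nut=185,stop_ring=198,lid=165,lid_handle=227,trivet=0,jam_jar_1=0,peeler=0)
for n in('scene','top'):
    im=viewer.get_image(n);save(im,n+'0.png');print(n,np.array(im['T'])[:3,3],im['fx'])
    for k,z in Z.items():
        for d in models.landmark_of(im,k)[:2]:
            print(k,round(d['conf'],2),np.array(d['location']),at_z(im,d['location'],z))
o=ctrl.get_obs();print(o)
E
```

```text
scene [-310.5 -680.  1096.3] 435.959727634138
canner 0.91 [290.8 255.3] [ 513.5 -119.8    0. ]
bolt_pivot 0.73 [320.2 249.1] [ 500.8 -236.5  117. ]
seat 0.69 [319.1 231.7] [ 501.9 -226.3  185. ]
nut 0.6 [317.9 232.1] [ 498.3 -224.3  185. ]
stop_ring 0.67 [315.3 233.1] [ 478.7 -227.1  198. ]
lid 0.77 [293.5 218.6] [ 520.1 -120.4  165. ]
lid_handle 0.73 [293.7 203.2] [ 521.1 -118.2  227. ]
trivet 0.74 [201.5 207. ] [507.8 293.9   0. ]
jam_jar_1 0.65 [257.2 198.2] [676.3 158.4   0. ]
peeler 0.9 [373.3 310.4] [ 482.2 -449.8    0. ]
top [ 399.2  -44.7 1148.3] 395.09901398534817
canner 0.43 [207.3 169.2] [685.7 144.2   0. ]
canner 0.41 [298.2 220.3] [ 538.8 -128.7    0. ]
bolt_pivot 0.65 [340.9 232.9] [ 493.8 -232.8  117. ]
bolt_pivot 0.51 [405.3 239.2] [ 480.7 -403.7  117. ]
seat 0.9 [341.6 229.2] [ 496.7 -222.2  185. ]
nut 0.54 [347.4 231.9] [ 490.3 -236.5  185. ]
stop_ring 0.74 [347.7 229.7] [ 494.5 -234.7  198. ]
stop_ring 0.58 [344.  228.8] [ 496.5 -225.7  198. ]
lid 0.64 [299.1 220.2] [ 519.  -118.9  165. ]
lid_handle 0.78 [299.1 215.6] [ 522.4 -114.1  227. ]
trivet 0.88 [151.1 225.9] [512.4 298.8   0. ]
jam_jar_1 0.69 [205.8 167.1] [692. 149.   0.]
jam_jar_1 0.35 [299.8 214.6] [ 555.7 -133.2    0. ]
peeler 0.54 [408.7 240.9] [ 485.1 -454.4    0. ]
{'t': 1.1, 'qpos': array([ 1.2,  0.4,  1.6,  0. ,  1.1, -0. ]), 'qvel': array([-0.,  0., -0.,  0., -0.,  0.]), 'joint_torque': array([  0. , -54.5, -27.4,   0.1,   0. ,  -0. ]), 'ee_pos': array([214.8, 586.9, 222.7]), 'orientation': array([-0.5, -3.1, -0. ]), 'ft_force': array([ 1.1,  0.4, -0.1]), 'moment': array([-0.,  0.,  0.]), 'grasp_force': 0.0, 'width': 87.82405071614582}
```

View pics/scene0.png

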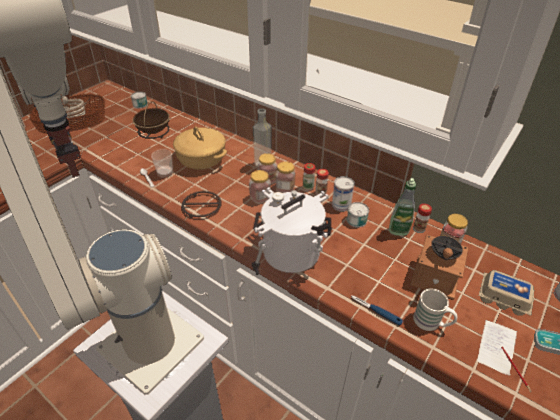

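View pics/top0.png

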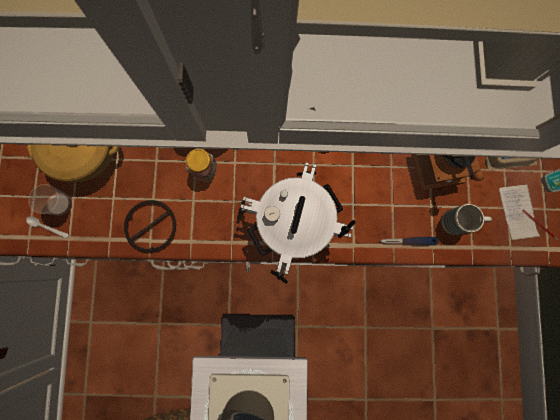

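Run:
```python
from h import *
np.set_printoptions(precision=1,suppress=True)
t=viewer.get_image('top');s=viewer.get_image('scene')
a=cv2.resize(t['pixels'][150:290,230:370],(560,560),interpolation=cv2.INTER_CUBIC)
cv2.imwrite('pics/crop_t.png',a[:,:,::-1])
b=cv2.resize(s['pixels'][180:280,245:345],(560,560),interpolation=cv2.INTER_CUBIC)
cv2.imwrite('pics/crop_s.png',b[:,:,::-1])
for im,n in((t,'top'),(s,'scene')):
    T=np.array(im['T']);H,W=im['range_z'].shape
    pts=[];
    for r in range(H):
        for c in range(W):
            if im['range_z'][r,c]>0:
                p=T[:3,:3]@(ray(im,(c,r))*im['range_z'][r,c])+T[:3,3]
                pts.append([*p,c,r,*im['pixels'][r,c]])
    P=np.array(pts);np.save(n+'.npy',P)
    # lid flange/dome, nut, handle
    g=P[:,5:].max(1)
    near=np.hypot(P[:,0]-520,P[:,1]+119)
    m=(near<60)&(g<70)&(P[:,2]>205)
    q=P[m];print(n,'handle',len(q),q[:,:3].mean(0),np.linalg.svd(q[:,:2]-q[:,:2].mean(0))[2][0] if len(q)>3 else '')
    nn=np.hypot(P[:,0]-495,P[:,1]+230)
    m=(nn<45)&(g<75)&(P[:,2]>192)&(P[:,2]<245)
    q=P[m];print('nut',len(q));print(q[:, :5])
    m=(near<101)&(P[:,2]>165)&(P[:,2]<205)
    q=P[m];print('lid',len(q),cv2.minEnclosingCircle(q[:,:2].astype(np.float32)))
    m=(np.hypot(P[:,0]-510,P[:,1]-297)<95)&(P[:,2]>8)&(P[:,2]<30)&(g<90)
    q=P[m];print('trivet',len(q),cv2.minEnclosingCircle(q[:,:2].astype(np.float32)) if len(q) else '')
    m=(np.hypot(P[:,0]-685,P[:,1]-150)<60)&(P[:,2]>60)
    q=P[m];print('jar',q[:,:3].min(0),q[:,:3].max(0))
```

```text
top handle 210 [ 523.7 -109.5  232.1] [-1.   0.3]
nut 115
[[ 516.7 -242.6  211.4  352.   220. ]
 [ 516.2 -244.1  215.9  353.   220. ]
 [ 516.9 -247.7  210.3  354.   220. ]
 [ 513.9 -239.7  213.7  351.   221. ]
 [ 513.6 -241.5  216.7  352.   221. ]
 [ 513.2 -243.1  220.4  353.   221. ]
 [ 513.7 -246.2  217.3  354.   221. ]
 [ 514.5 -249.9  211.2  355.   221. ]
 [ 511.8 -237.9  210.7  350.   222. ]
 [ 511.5 -239.6  214.   351.   222. ]
 [ 511.4 -241.7  215.6  352.   222. ]
 [ 511.  -243.4  218.8  353.   222. ]
 [ 511.  -245.7  219.1  354.   222. ]
 [ 511.6 -249.1  214.8  355.   222. ]
 [ 509.4 -235.6  210.1  349.   223. ]
 [ 508.5 -236.2  218.5  350.   223. ]
 [ 508.1 -237.9  222.1  351.   223. ]
 [ 508.6 -241.1  218.3  352.   223. ]
 [ 508.5 -243.2  219.7  353.   223. ]
 [ 508.7 -245.8  218.7  354.   223. ]
 [ 507.  -233.2  209.7  348.   224. ]
 [ 506.8 -235.2  211.7  349.   224. ]
 [ 506.6 -237.   214.6  350.   224. ]
 [ 506.9 -240.   212.   351.   224. ]
 [ 506.4 -241.3  217.2  352.   224. ]
 [ 506.6 -244.1  215.5  353.   224. ]
 [ 504.2 -230.1  213.   347.   225. ]
 [ 504.  -232.1 
[... 6552 characters left out ...]
99.   320.   231. ]
 [ 494.  -236.7  200.3  321.   231. ]
 [ 493.2 -240.5  203.2  322.   231. ]
 [ 490.7 -225.5  192.1  317.   232. ]
 [ 489.2 -229.8  195.9  318.   232. ]
 [ 487.3 -234.1  199.9  319.   232. ]
 [ 488.5 -236.8  200.6  320.   232. ]
 [ 492.8 -237.8  197.8  321.   232. ]
 [ 493.  -241.   199.6  322.   232. ]
 [ 483.7 -233.2  198.1  318.   233. ]
 [ 487.4 -234.5  196.   319.   233. ]
 [ 490.9 -235.8  194.   320.   233. ]
 [ 492.9 -238.   193.7  321.   233. ]
 [ 485.3 -232.6  192.3  318.   234. ]]
lid 2018 ((520.0018310546875, -118.84226989746094), 100.74452209472656)
trivet 191 ((509.87841796875, 295.29974365234375), 76.28438568115234)
jar [625.1 111.5  60.3] [720.8 186.6 562.6]
```

View pics/crop_t.png

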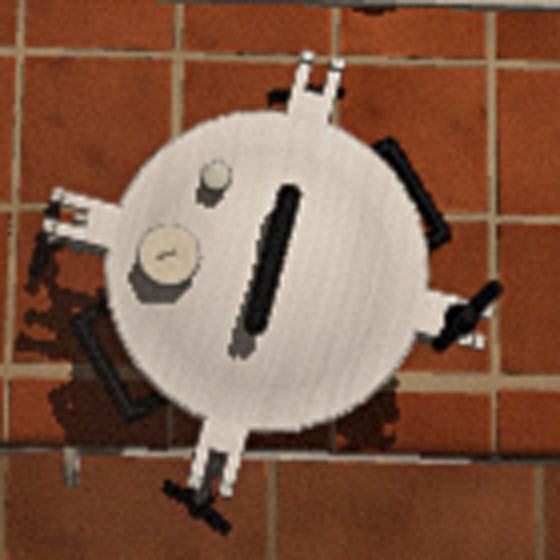

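View pics/crop_s.png

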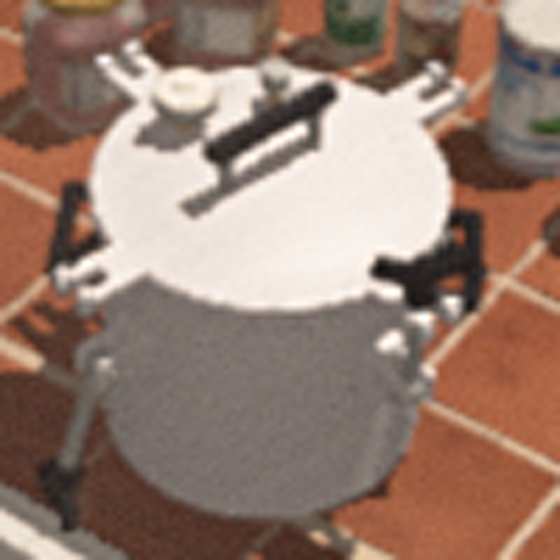

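```bash
cat > fit.py <<'E'
from h import *
from scipy.optimize import minimize
def hull(im,c,yaw,L,W,z0,z1,S=8):
    ca,sa=np.cos(yaw),np.sin(yaw);pp=[]
    for a in(-L/2,L/2):
        for b in(-W/2,W/2):
            for z in(z0,z1): pp.append(proj(im,[c[0]+a*ca-b*sa,c[1]+a*sa+b*ca,z]))
    return cv2.convexHull(np.array(pp,np.float32))
def fitbox(im,win,thr,p0,L,W,z0,z1,S=6):
    c0,r0,c1,r1=win
    g=cv2.resize(im['pixels'][r0:r1,c0:c1].max(2).astype(np.float32),None,fx=S,fy=S,interpolation=cv2.INTER_LINEAR)
    dark=(g<thr).astype(np.uint8)
    def cost(p):
        h=hull(im,p[:2],p[2],L,W,z0,z1)
        h=((h-np.array([c0,r0])+.5)*S-.5)
        m=np.zeros_like(dark);cv2.fillPoly(m,[np.round(h).astype(np.int32)],1)
        return 1-(m&dark).sum()/max(1,(m|dark).sum())
    best=min((minimize(cost,[p0[0]+dx,p0[1]+dy,p0[2]+dw],method='Nelder-Mead',options=dict(initial_simplex=[[p0[0]+dx,p0[1]+dy,p0[2]+dw],[p0[0]+dx+5,p0[1]+dy,p0[2]+dw],[p0[0]+dx,p0[1]+dy+5,p0[2]+dw],[p0[0]+dx,p0[1]+dy,p0[2]+dw+.15]])) for dx in(-3,3) for dy in(-3,3) for dw in(-.1,.1)),key=lambda r:r.fun)
    return best.x,best.fun
E
python3 - <<'E'
from fit import *
np.set_printoptions(precision=2,suppress=True)
t=viewer.get_image('top');s=viewer.get_image('scene')
for n,im in(('top',t),('scene',s)):
    for k,win,p0,L,W,z0,z1 in(('nut',(336,217,358,240) if n=='top' else(308,220,334,234),(495,-232,np.radians(-45)),56,10,198.5,220.5),('handle',(288,193,308,236) if n=='top' else (278,193,308,211),(521,-117,np.radians(-13)),92,14,220,234)):
        for thr in (70,90):
            x,f=fitbox(im,win,thr,p0,L,W,z0,z1);print(n,k,thr,x[:2],np.degrees(x[2]),round(f,2))
    # lid edge (flange) : bright mask circle; predicted centre projection at flange
    P=np.load(n+'.npy')
    d=np.hypot(P[:,0]-520,P[:,1]+119)
    m=(d<112)&(P[:,2]>172)&(P[:,2]<215)&(P[:,5:].min(1)>120)
    q=P[m];a=np.arctan2(q[:,1]+119,q[:,0]-520);e=[]
    for b in np.linspace(-np.pi,np.pi,73)[:-1]:
        w=abs(a-b)<.045
        if w.any(): e.append(q[w][np.argmax(d[m][w]),:2])
    e=np.array(e)
    for _ in range(8):
        A=np.c_[2*e,np.ones(len(e))];c=np.linalg.lstsq(A,(e**2).sum(1),rcond=None)[0]
        R=np.sqrt(c[2]+c[0]**2+c[1]**2);r=abs(np.hypot(*(e-c[:2]).T)-R);e=e[r<max(2,np.percentile(r,90))]
    print('circle',c[:2],R,len(e))
    for name,z in(('trivet',0),('lid',165),('seat',185)): print(name,[at_z(im,x['location'],z) for x in models.landmark_of(im,name)[:1]])
E
```

```text
top nut 70 [ 494.6  -227.51] -45.58101616442237 0.25
top nut 90 [ 495.98 -228.72] -44.33402021136939 0.22
top handle 70 [ 523.77 -109.14] -13.872610079675454 0.12
top handle 90 [ 521.66 -108.32] -14.679670300145418 0.12
circle [ 525.58 -110.91] 99.17261069408612 54
trivet [array([513.74, 293.05,   0.  ])]
lid [array([ 526.15, -110.75,  165.  ])]
seat [array([ 505.02, -220.54,  185.  ])]
scene nut 70 [ 495.57 -238.14] -23.900111260856015 0.39
scene nut 90 [ 496.69 -238.63] -24.005450593703916 0.36
scene handle 70 [ 517.31 -114.24] -5.567093720975294 0.57
scene handle 90 [ 520.55 -112.64] -6.417752091423064 0.45
circle [ 524.77 -113.96] 99.35308968722741 48
trivet [array([511.88, 289.44,   0.  ])]
lid [array([ 520.56, -112.74,  165.  ])]
seat [array([ 506.94, -233.61,  185.  ])]
```

Call:
play_rows --pt "5 -15 20" --pt "10 -28 20" --pt "10 -28 20" --pt "10 -28 20" --pt "10 -28 0" --pt "10 -28 0" --pt "10 -28 0" --pt "10 -28 0" --yaw '[-7,-7,-7,-7,-7,-7,-7,-7]' --gripper 0.4

```text
t: 2.27
ee_pos: [290.0, 374.6, 303.0]
orientation: [1.943, 2.468, 0.001]
ft_force: [0.2, -0.4, 0.1]
width: 53.0
grasp_force: 0.0
```

Call:
play_rows --pt "10 -34 0" --pt "10 -34 0" --pt "10 -34 0" --pt "10 -34 0" --pt "10 -34 0" --pt "10 -34 0" --pt "10 -34 0" --pt "10 -34 0" --yaw '[-7,-7,-7,-7,-7,-7,-7,-7]'

```text
t: 2.93
ee_pos: [369.9, 102.3, 303.0]
orientation: [2.875, 1.267, 0.002]
ft_force: [0.9, 0.1, 0.2]
width: 52.8
grasp_force: 0.0
```

Call:
play_rows --pt "15 -34 0" --pt "15 -34 0" --pt "15 -34 0" --pt "15 -34 0" --pt "15 -34 0" --pt "15 -34 0" --pt "15 -34 0" --pt "15 -34 0" --yaw '[-7,-7,-7,-7,-7,-7,-7,-7]'

```text
t: 3.6
ee_pos: [490.1, -170.1, 302.8]
orientation: [3.133, -0.232, 0.001]
ft_force: [0.8, 0.1, -0.3]
width: 52.9
grasp_force: 0.0
```

Call:
play_rows --pt "1 -12 0" --pt "1 -12 0" --pt "1 -12 0" --pt "1 -12 0" --pt "1 -12 -10" --pt "0 0 -20" --pt "0 0 -20" --pt "0 0 -20" --yaw '[-7,-7,-7,-7,-7,-1.5,0,0]'

```text
t: 4.27
ee_pos: [494.8, -228.4, 232.1]
orientation: [2.906, -1.193, 0.001]
ft_force: [0.6, -0.4, -1.2]
width: 52.8
grasp_force: 0.0
```

Run:
```python
from fit import *
np.set_printoptions(precision=1,suppress=True)
print(ctrl.get_obs()['ee_pos'],ctrl.get_obs()['qpos'])
t=viewer.get_image('top');s=viewer.get_image('scene')
a=cv2.resize(t['pixels'][180:270,300:390],(450,450),interpolation=cv2.INTER_CUBIC)
b=cv2.resize(s['pixels'][180:270,270:360],(450,450),interpolation=cv2.INTER_CUBIC)
cv2.imwrite('pics/c1.png',np.hstack([a[:,:350],b])[:,:,::-1])
P=np.load('top.npy')
for r in(70,80,90,97): 
  m=abs(np.hypot(P[:,0]-524,P[:,1]+112)-r)<3; m&=P[:,1]<-150;print(r,np.median(P[m,2]))
```

```text
[ 494.8 -228.4  232.1] [-0.5  0.3  1.8  0.   1.   1.9]
70 187.75848072032267
80 184.6452370750162
90 184.0496839486002
97 183.79070558630985
```

View pics/c1.png

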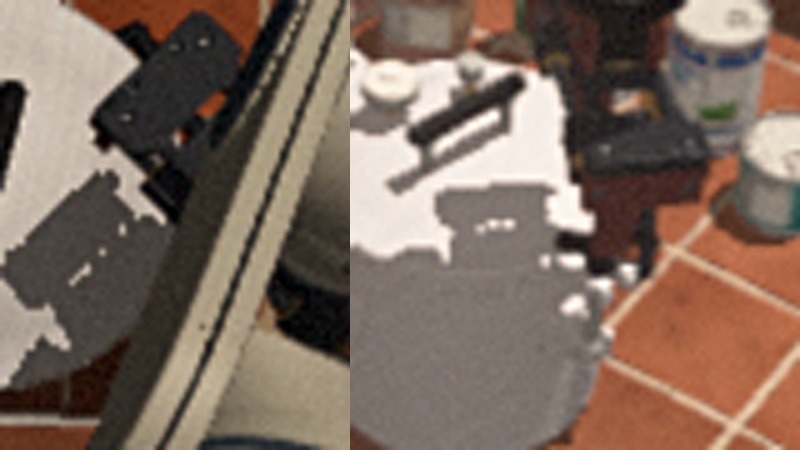

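Call:
play_rows --pt "0 -1.5 -15" --pt "0 0 -12" --pt "0 0 -9" --pt "0 0 -1" --pt "0 0 0" --yaw '[0,0,0,0,0]'

```text
t: 4.78
ee_pos: [494.9, -229.6, 196.0]
orientation: [-2.907, 1.192, 0.0]
ft_force: [0.8, -0.4, 0.6]
width: 52.8
grasp_force: 0.0
```

Call:
play_rows --pt "0 0 0" --pt "0 0 0" --pt "0 0 0" --pt "0 0 0" --pt "0 0 0" --pt "0 0 0" --yaw '[0,0,0,0,0,0]' --gripper 1

```text
t: 5.28
ee_pos: [494.8, -229.6, 195.9]
orientation: [-2.907, 1.192, -0.001]
ft_force: [0.6, -0.1, -0.0]
width: 15.9
grasp_force: 0.3
```

Call:
play_rows --pt "0 0 0" --pt "0 0 0" --pt "0 0 0" --yaw '[0,0,0]'

```text
t: 5.53
ee_pos: [495.0, -229.6, 195.9]
orientation: [-2.907, 1.192, -0.001]
ft_force: [0.6, 0.1, 2.3]
width: 11.7
grasp_force: 30.1
```

Call:
play_rows --pt "0 0 0.15" --pt "0 0 0.15" --pt "0 0 0.15" --pt "0 0 0.15" --pt "0 0 0.15" --yaw '[6,6,6,6,6]'

```text
t: 5.95
ee_pos: [494.9, -229.7, 196.2]
orientation: [3.117, -0.392, 0.001]
ft_force: [-1.0, -0.8, -0.9]
width: 11.6
grasp_force: 35.2
```

Run:
```python
from h import *
o=ctrl.get_obs()
for k in('ft_force','moment','ee_pos','qpos','width'):print(k,np.round(o[k],2))
```

```text
ft_force [-0.98 -0.84 -0.87]
moment [-0.08  0.2  -0.05]
ee_pos [ 494.92 -229.67  196.21]
qpos [-0.46  0.34  1.83  0.    0.97  1.36]
width 11.64
```

Call:
play_rows --pt "0 0 0.15" --pt "0 0 0.15" --pt "0 0 0.15" --pt "0 0 0.15" --pt "0 0 0.15" --pt "0 0 0.15" --pt "0 0 0.15" --pt "0 0 0.15" --yaw '[6,6,6,6,6,6,6,6]'

```text
t: 6.62
ee_pos: [495.1, -230.2, 197.2]
orientation: [3.006, 0.91, 0.001]
ft_force: [1.7, -4.5, -4.5]
width: 12.0
grasp_force: 39.5
```

Call:
play_rows --pt "0 0 0.15" --pt "0 0 0.15" --pt "0 0 0" --yaw '[6,6,0]'

```text
t: 6.87
ee_pos: [495.1, -230.4, 197.5]
orientation: [2.894, 1.219, 0.0]
ft_force: [2.7, -4.2, -6.1]
width: 11.8
grasp_force: 38.5
```

Call:
play_rows --pt "-0.5 -1.9 0" --pt "-0.5 -1.9 0" --pt "0 0 0" --yaw '[0,0,0]'

```text
t: 7.12
ee_pos: [494.3, -233.2, 197.5]
orientation: [-2.899, -1.209, -0.002]
ft_force: [6.0, 0.1, -7.3]
width: 11.6
grasp_force: 38.6
```

Call:
play_rows --pt "-0.5 -1.9 -0.1" --pt "-0.5 -1.9 -0.1" --pt "0 0 0" --yaw '[0,0,0]'

```text
t: 7.37
ee_pos: [493.3, -236.1, 197.4]
orientation: [-2.898, -1.207, -0.003]
ft_force: [5.5, 3.8, -3.8]
width: 11.5
grasp_force: 36.6
```

Call:
play_rows --pt "-0.5 -1.9 -0.2" --pt "-0.5 -1.9 -0.2" --pt "0 0 0" --yaw '[0,0,0]'

```text
t: 7.62
ee_pos: [492.6, -238.9, 197.2]
orientation: [-2.897, -1.206, -0.005]
ft_force: [7.8, 9.5, -1.2]
width: 11.8
grasp_force: 38.3
```

Call:
play_rows --pt "0.9 3.5 0" --pt "0.9 3.5 0" --pt "0.9 3.6 0" --pt "0 0 0" --pt "0 0 0.15" --pt "0 0 0.15" --pt "0 0 0.15" --pt "0 0 0" --yaw '[0,0,0,0,6,6,6,0]'

```text
t: 8.28
ee_pos: [495.0, -231.2, 198.0]
orientation: [2.667, 1.656, 0.0]
ft_force: [3.1, -4.4, -3.1]
width: 11.8
grasp_force: 38.7
```

Call:
play_rows --pt "-0.5 -1.9 0" --pt "-0.5 -1.9 0" --pt "-0.5 -1.9 0" --pt "-0.5 -1.9 -0.2" --pt "0 0 0" --yaw '[0,0,0,0,0]'

```text
t: 8.7
ee_pos: [493.4, -237.3, 197.8]
orientation: [-2.674, -1.648, -0.004]
ft_force: [7.3, 3.0, -2.3]
width: 11.7
grasp_force: 39.1
```

Call:
play_rows --pt "-0.5 -1.9 -0.2" --pt "-0.5 -1.9 -0.2" --pt "0 0 0" --yaw '[0,0,0]'

```text
t: 8.95
ee_pos: [492.8, -239.6, 197.6]
orientation: [-2.673, -1.647, -0.007]
ft_force: [8.7, 10.6, 0.1]
width: 11.6
grasp_force: 39.6
```

Call:
play_rows --pt "0.9 3.5 0" --pt "0.9 3.5 0" --pt "1.0 3.8 0.4" --pt "0 0 0" --pt "0 0 0.15" --pt "0 0 0.15" --pt "0 0 0.15" --pt "0 0 0" --yaw '[0,0,0,0,6,6,6,0]'

```text
t: 9.62
ee_pos: [495.4, -231.6, 198.4]
orientation: [2.374, 2.053, 0.001]
ft_force: [6.5, -2.4, -2.2]
width: 11.9
grasp_force: 39.4
```

Call:
play_rows --pt "-0.5 -1.9 0" --pt "-0.5 -1.9 0" --pt "-0.5 -1.9 0" --pt "-0.5 -1.9 -0.2" --pt "-0.5 -1.9 -0.2" --pt "0 0 0" --yaw '[0,0,0,0,0,0]'

```text
t: 10.12
ee_pos: [493.4, -239.5, 198.0]
orientation: [2.382, 2.047, 0.006]
ft_force: [10.0, 5.7, -1.5]
width: 11.6
grasp_force: 40.2
```

Call:
play_rows --pt "1.2 3.2 0" --pt "1.2 3.2 0.2" --pt "1.1 3.1 0.2" --pt "0 0 0" --pt "0 0 0.15" --pt "0 0 0.15" --pt "0 0 0.15" --pt "0 0 0" --yaw '[0,0,0,0,6,6,6,0]'

```text
t: 10.78
ee_pos: [496.0, -231.6, 198.8]
orientation: [2.024, 2.4, -0.0]
ft_force: [5.7, -3.8, -0.2]
width: 11.4
grasp_force: 39.6
```

Call:
play_rows --pt "-0.4 -1.9 0" --pt "-0.4 -1.9 0" --pt "-0.4 -1.9 0" --pt "-0.4 -1.9 -0.2" --pt "-0.4 -1.9 -0.2" --pt "0 0 0" --yaw '[0,0,0,0,0,0]'

```text
t: 11.28
ee_pos: [494.0, -239.4, 198.5]
orientation: [-2.034, -2.395, -0.004]
ft_force: [5.3, 3.9, 4.3]
width: 11.9
grasp_force: 40.2
```

Run:
```python
from h import *
o=ctrl.get_obs()
for k in('ft_force','moment','ee_pos','qpos','width'):print(k,np.round(o[k],2))
```

```text
ft_force [5.26 3.88 4.29]
moment [ 1.   -1.21 -0.14]
ee_pos [ 494.04 -239.38  198.52]
qpos [-0.47  0.34  1.82  0.    0.98 -0.64]
width 11.88
```

Call:
play_rows --pt "-0.4 -1.9 -0.4" --pt "-0.4 -1.9 -0.4" --pt "0 0 0" --yaw '[0,0,0]'

```text
t: 11.53
ee_pos: [493.3, -242.3, 198.2]
orientation: [-2.033, -2.394, -0.006]
ft_force: [5.5, 7.8, 7.9]
width: 11.8
grasp_force: 42.3
```

Call:
play_rows --pt "1.1 4.1 0.5" --pt "1.1 4.1 0.4" --pt "1.1 4.1 0.3" --pt "0 0 0" --pt "0 0 0.15" --pt "0 0 0.15" --pt "0 0 0" --yaw '[0,0,0,0,6,6,0]'

```text
t: 12.12
ee_pos: [496.2, -231.9, 199.1]
orientation: [1.765, 2.598, 0.001]
ft_force: [4.1, -1.2, 2.9]
width: 11.6
grasp_force: 37.4
```

Call:
play_rows --pt "-0.4 -1.9 0" --pt "-0.4 -1.9 0" --pt "-0.4 -1.9 0" --pt "-0.4 -1.9 -0.2" --pt "-0.4 -1.9 -0.2" --pt "-0.4 -1.9 -0.3" --pt "0 0 0" --yaw '[0,0,0,0,0,0,0]'

```text
t: 12.7
ee_pos: [493.9, -241.5, 198.7]
orientation: [-1.776, -2.59, -0.006]
ft_force: [4.6, 8.6, 9.1]
width: 11.7
grasp_force: 40.5
```

Call:
play_rows --pt "0.9 3.8 0.5" --pt "0.9 3.8 0.4" --pt "0.9 3.8 0.2" --pt "0 0 0" --pt "0 0 0.15" --pt "0 0 0.15" --pt "0 0 0" --yaw '[0,0,0,0,6,6,0]'

```text
t: 13.28
ee_pos: [496.3, -232.0, 199.5]
orientation: [1.485, 2.768, 0.0]
ft_force: [4.5, -1.6, 2.2]
width: 11.5
grasp_force: 34.9
```

Call:
play_rows --pt "-0.4 -1.9 0" --pt "-0.4 -1.9 0" --pt "-0.4 -1.9 0" --pt "-0.4 -1.9 -0.1" --pt "-0.4 -1.9 -0.2" --pt "-0.4 -1.9 -0.2" --pt "0 0 0" --yaw '[0,0,0,0,0,0,0]'

```text
t: 13.87
ee_pos: [493.9, -241.3, 199.0]
orientation: [-1.496, -2.76, -0.007]
ft_force: [5.5, 8.8, 6.0]
width: 11.9
grasp_force: 37.8
```

Call:
play_rows --pt "0.9 3.8 0.3" --pt "0.9 3.8 0.2" --pt "0.9 3.8 0.0" --pt "0 0 0" --pt "0 0 0.15" --pt "0 0 0.15" --pt "0 0 0" --yaw '[0,0,0,0,6,6,0]'

```text
t: 14.45
ee_pos: [496.3, -231.9, 200.1]
orientation: [-1.187, -2.909, 0.0]
ft_force: [1.6, 2.4, 14.2]
width: 9.8
grasp_force: 44.7
```

Call:
play_rows --pt "-0.4 -1.9 0" --pt "-0.4 -1.9 0" --pt "-0.4 -1.9 0" --pt "-0.4 -1.9 -0.1" --pt "-0.4 -1.9 -0.2" --pt "-0.4 -1.9 -0.2" --pt "0 0 0" --yaw '[0,0,0,0,0,0,0]'

```text
t: 15.03
ee_pos: [494.1, -241.9, 200.0]
orientation: [-1.195, -2.904, -0.005]
ft_force: [1.2, 7.4, 13.1]
width: 10.8
grasp_force: 42.4
```

Run:
```python
from h import *
o=ctrl.get_obs()
for k in('ft_force','moment','ee_pos','qpos','width'):print(k,np.round(o[k],2))
```

```text
ft_force [ 1.24  7.4  13.12]
moment [ 2.02 -0.67  0.07]
ee_pos [ 494.05 -241.92  199.99]
qpos [-0.48  0.34  1.81  0.    0.99 -1.27]
width 10.76
```

Call:
play_rows --pt "-0.4 -1.9 0.3" --pt "-0.4 -1.9 0.2" --pt "0 0 0" --yaw '[0,0,0]'

```text
t: 15.28
ee_pos: [493.0, -245.4, 199.9]
orientation: [-1.195, -2.904, -0.005]
ft_force: [2.6, 8.7, 8.4]
width: 11.4
grasp_force: 39.7
```

Call:
play_rows --pt "-0.4 -1.9 -0.1" --pt "-0.4 -1.9 -0.2" --pt "0 0 0" --yaw '[0,0,0]'

```text
t: 15.53
ee_pos: [492.0, -249.0, 199.5]
orientation: [-1.195, -2.903, -0.006]
ft_force: [2.0, 8.1, 8.2]
width: 12.2
grasp_force: 38.7
```

Run:
```python
from h import *
o=ctrl.get_obs()
for k in('ft_force','moment','ee_pos','width'):print(k,np.round(o[k],2))
s=viewer.get_image('scene')
b=cv2.resize(s['pixels'][205:265,290:350],(600,600),interpolation=cv2.INTER_CUBIC)
cv2.imwrite('pics/c2.png',b[:,:,::-1])
```

```text
ft_force [2.02 8.11 8.16]
moment [ 2.18 -0.84  0.01]
ee_pos [ 492.05 -248.98  199.51]
width 12.15
```

View pics/c2.png

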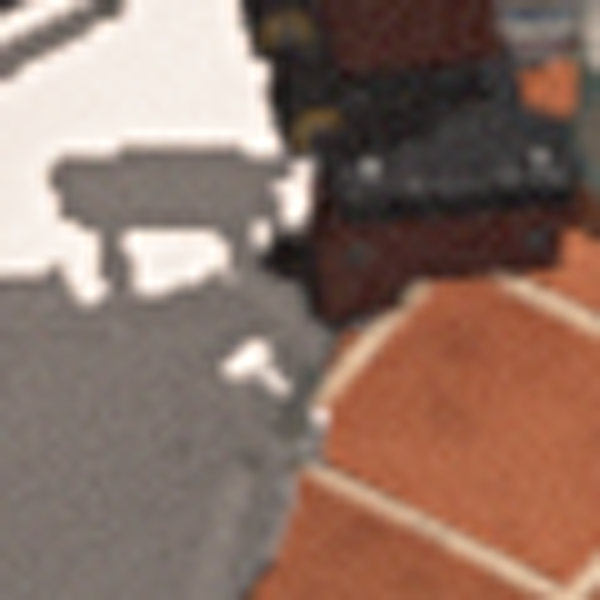

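Call:
play_rows --pt "-0.6 -2.9 -0.4" --pt "-0.6 -2.9 -0.4" --pt "-0.6 -2.9 -0.4" --pt "-0.6 -2.9 -0.4" --pt "-0.6 -2.9 -0.4" --pt "0 0 0" --yaw '[0,0,0,0,0,0]' --gripper 0.72

```text
t: 16.08
ee_pos: [486.8, -265.6, 197.2]
orientation: [-1.192, -2.902, 0.002]
ft_force: [-3.9, -2.0, 5.6]
width: 24.6
grasp_force: 3.7
```

Call:
play_rows --pt "-0.8 -3.4 -0.4" --pt "-0.8 -3.4 -0.4" --pt "-0.8 -3.4 -0.4" --pt "-0.8 -3.4 0" --pt "0 0 0" --yaw '[0,0,0,0,0]' --gripper 0.6

```text
t: 16.5
ee_pos: [485.1, -279.4, 195.5]
orientation: [-1.192, -2.904, 0.0]
ft_force: [-1.5, -1.4, 0.0]
width: 35.2
grasp_force: 0.9
```

Now lift clear.

Call:
play_rows --pt "0 0 10" --pt "0 0 15" --pt "0 0 25" --pt "0 0 30" --pt "10 20 20" --pt "10 35 0" --pt "10 35 0" --pt "10 35 0" --yaw '[0,0,0,0,0,0,0,0]'

```text
t: 17.17
ee_pos: [526.6, -152.7, 297.8]
orientation: [1.193, 2.904, 0.001]
ft_force: [0.6, -0.1, 0.7]
width: 35.0
grasp_force: 0.0
```

Run:
```python
from h import *
np.set_printoptions(precision=2,suppress=True)
o=ctrl.get_obs();print(o['ee_pos'],o['qpos'],o['ft_force'])
s=viewer.get_image('scene');t=viewer.get_image('top')
b=cv2.resize(s['pixels'][190:290,265:345],(480,600),interpolation=cv2.INTER_CUBIC)
cv2.imwrite('pics/c3.png',b[:,:,::-1])
P=np.load('top.npy')
print([ (n,models.look_for(s,n)[:1]) for n in('nut','bolt')])
# trivet centre from ring mask of first depth cloud
for n in('top','scene'):
    P=np.load(n+'.npy');m=(np.hypot(P[:,0]-511,P[:,1]-296)<95)&(P[:,2]>6)&(P[:,2]<30)&(P[:,5:].max(1)<90)
    q=P[m];print(n,q[:,:3].min(0),q[:,:3].max(0),cv2.minAreaRect(q[:,:2].astype(np.float32))[0:2])
```

```text
[ 526.65 -152.74  297.78] [-0.3   0.23  1.73  0.    1.18 -1.1 ] [ 0.65 -0.11  0.68]
[('nut', [{'bbox': [330.6, 275.2, 9.7, 12.4], 'conf': 0.45}]), ('bolt', [{'bbox': [326.6, 265.6, 21.8, 36.1], 'conf': 0.6}])]
top [433.6  225.14   6.82] [586.84 374.34  20.14] ((511.6480407714844, 299.9083251953125), (147.6331787109375, 148.64218139648438))
scene [437.55 220.61   6.13] [582.04 369.16  22.51] ((508.96002197265625, 293.9979553222656), (144.3706512451172, 143.37844848632812))
```

View pics/c3.png

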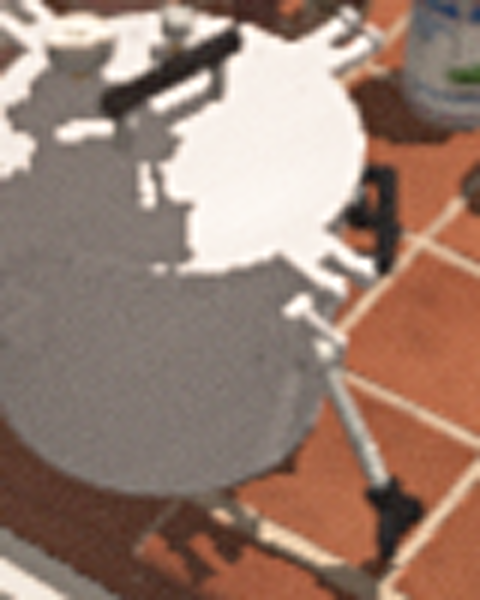

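Call:
play_rows --pt "0 10 0" --pt "0 10 0" --pt "-1 10 0" --pt "-2 10 -10" --pt "0 0 -15" --pt "0 0 -15" --pt "0 0 -10" --pt "0 0 0" --yaw '[7,7,7,7,3,0,0,0]' --gripper 0.66

```text
t: 18.03
ee_pos: [521.7, -114.8, 244.3]
orientation: [-0.374, -3.115, -0.0]
ft_force: [0.0, 0.4, -0.0]
width: 30.1
grasp_force: 0.0
```

Run:
```python
from h import *
np.set_printoptions(precision=2,suppress=True)
o=ctrl.get_obs();print(o['ee_pos'],o['orientation'],o['ft_force'],o['width'])
s=viewer.get_image('scene');t=viewer.get_image('top')
b=cv2.resize(s['pixels'][170:250,255:335],(480,480),interpolation=cv2.INTER_CUBIC)
a=cv2.resize(t['pixels'][180:250,265:320],(320,407),interpolation=cv2.INTER_CUBIC)
c=np.zeros((480,800,3),np.uint8);c[:,:480]=b;c[:407,480:]=a
cv2.imwrite('pics/c4.png',c[:,:,::-1])
```

```text
[ 521.71 -114.83  244.35] [-0.37 -3.12 -0.  ] [ 0.01  0.44 -0.04] 30.07111716505772
```

View pics/c4.png

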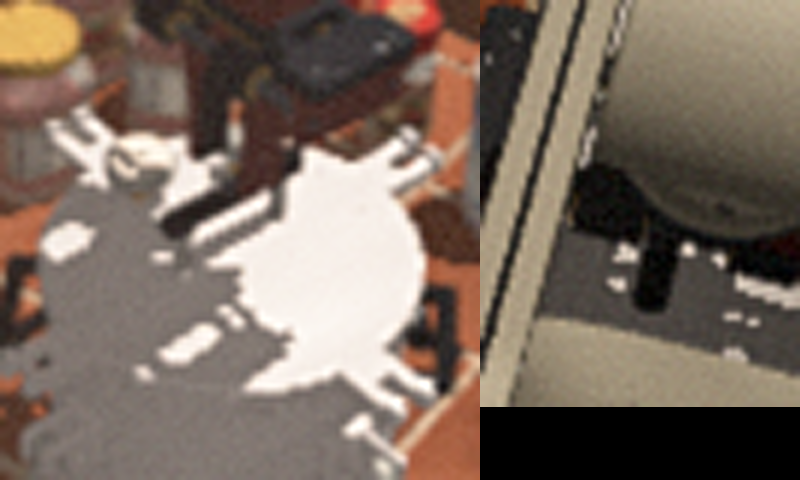

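Call:
play_rows --pt "1.5 2 -8" --pt "0 0 -10" --pt "0 0 -9" --pt "0 0 -6" --pt "0 0 -3" --pt "0 0 0" --yaw '[0,0,0,0,0,0]'

```text
t: 18.63
ee_pos: [524.1, -111.9, 209.2]
orientation: [-0.372, -3.118, -0.0]
ft_force: [-0.5, 0.7, -0.1]
width: 29.7
grasp_force: 0.0
```

Call:
play_rows --pt "0 0 0" --pt "0 0 0" --pt "0 0 0" --pt "0 0 0" --pt "0 0 0" --pt "0 0 0" --yaw '[0,0,0,0,0,0]' --gripper 1

```text
t: 19.13
ee_pos: [524.9, -112.2, 210.6]
orientation: [0.372, 3.119, -0.0]
ft_force: [-0.0, -0.4, 2.6]
width: 13.4
grasp_force: 30.0
```

Call:
play_rows --pt "0 0 1" --pt "0 0 2" --pt "0 0 3" --pt "0 0 4" --pt "0 0 0" --yaw '[0,0,0,0,0]'

```text
t: 19.55
ee_pos: [524.8, -112.1, 220.8]
orientation: [0.372, 3.119, -0.0]
ft_force: [0.6, 0.8, -6.8]
width: 13.3
grasp_force: 30.0
```

Run:
```python
from h import *
o=ctrl.get_obs()
for k in('ft_force','moment','ee_pos','width'):print(k,np.round(o[k],2))
```

```text
ft_force [ 0.63  0.85 -6.79]
moment [-0.12 -0.03 -0.08]
ee_pos [ 524.82 -112.11  220.77]
width 13.3
```

Call:
play_rows --pt "0 0 6" --pt "0 0 10" --pt "0 0 12" --pt "0 5 10" --pt "0 12 6" --pt "-1 20 0" --pt "-1 26 0" --pt "-1 30 0" --yaw '[0,0,0,0,0,0,0,0]'

```text
t: 20.22
ee_pos: [521.4, -17.9, 264.9]
orientation: [0.374, 3.119, 0.0]
ft_force: [-0.4, 0.8, -6.9]
width: 13.4
grasp_force: 30.0
```

Call:
play_rows --pt "-1 32 0" --pt "-2 32 0" --pt "-2 32 0" --pt "-2 32 0" --pt "-1 32 0" --pt "-1 30 0" --pt "-1 28 0" --pt "-1 26 0" --yaw '[0,0,0,0,0,0,0,0]'

```text
t: 20.88
ee_pos: [509.7, 227.6, 264.7]
orientation: [-0.371, -3.12, -0.001]
ft_force: [0.2, -0.5, -7.0]
width: 13.7
grasp_force: 30.0
```

Call:
play_rows --pt "0 24 0" --pt "0 18 0" --pt "0 14 0" --pt "0 9 0" --pt "0 6 0" --pt "0 2 0" --pt "0 0 0" --pt "0 0 0" --yaw '[0,0,0,0,0,0,0,0]'

```text
t: 21.55
ee_pos: [510.6, 297.2, 264.2]
orientation: [-0.373, -3.119, 0.001]
ft_force: [0.3, -0.4, -7.3]
width: 14.0
grasp_force: 30.0
```

```bash
cat > lidfit.py <<'E'
from h import *
def fit(n,c,zr):
    im=viewer.get_image(n);T=np.array(im['T']);z=im['range_z'];r,cc=np.nonzero(z>0)
    K=np.array([[im['fx'],0,im['cx']],[0,im['fy'],im['cy']],[0,0,1.]])
    u=cv2.undistortPoints(np.c_[cc,r].astype(float)[:,None],K,np.array(im['dist_coeffs'],float))[:,0]
    P=(np.c_[u[:,0],-u[:,1],-np.ones(len(u))]*z[r,cc][:,None])@T[:3,:3].T+T[:3,3]
    d=np.hypot(P[:,0]-c[0],P[:,1]-c[1]);col=im['pixels'][r,cc]
    q=P[(d<150)&(P[:,2]>zr[0])&(P[:,2]<zr[1])&(col.min(1)>60)]
    dd=np.hypot(*(q[:,:2]-c).T);f=q[(dd>72)&(dd<96)]
    A=np.c_[f[:,:2]-c,np.ones(len(f))];w=np.ones(len(f),bool)
    for _ in range(6):
        k=np.linalg.lstsq(A[w],f[w,2],rcond=None)[0];w=abs(A@k-f[:,2])<4
    a=np.arctan2(q[:,1]-c[1],q[:,0]-c[0]);e=[]
    for b in np.linspace(-np.pi,np.pi,73)[:-1]:
        s=(abs(a-b)<.045)&(dd<112)
        if s.any(): e.append(q[s][np.argmax(dd[s]),:2])
    e=np.array(e)
    e=e[abs(np.hypot(*(e-c).T)-100)<14]
    for _ in range(8):
        x=np.linalg.lstsq(np.c_[2*e,np.ones(len(e))],(e**2).sum(1),rcond=None)[0]
        R=np.sqrt(x[2]+x[0]**2+x[1]**2);rr=abs(np.hypot(*(e-x[:2]).T)-R);e=e[rr<max(2,np.percentile(rr,90))]
    print(n,'tilt deg',np.degrees(k[:2]).round(2),'z',k[2].round(1),'n',w.sum(),'centre',x[:2].round(1),'R',R.round(1),len(e))
    return im
E
python3 - <<'E'
from lidfit import *
o=ctrl.get_obs()
for k in('ft_force','moment','ee_pos','width'):print(k,np.round(o[k],2))
c=o['ee_pos'][:2]
s=fit('scene',c,(215,262));t=fit('top',c,(215,262))
save(s,'s5.png')
for im in(s,t):
  print([ (n,x['conf'],at_z(im,x['location'],0)) for n in('trivet','jam_jar_1') for x in models.landmark_of(im,n)[:1]])
E
```

```text
ft_force [ 0.35 -0.38 -7.3 ]
moment [0.02 0.02 0.01]
ee_pos [510.6  297.2  264.21]
width 13.96
scene tilt deg [-0.14 -0.94] z 239.7 n 470 centre [509.3 294.3] R 99.8 43
top tilt deg [0.04 0.16] z 238.5 n 1446 centre [510.9 298.4] R 100.4 35
[('trivet', 0.56, array([508.33273383, 304.50646785,   0.        ])), ('jam_jar_1', 0.9, array([687.08442326, 161.19093052,   0.        ]))]
[('jam_jar_1', 0.77, array([684.33973479, 148.29818555,   0.        ]))]
```

Call:
play_rows --pt "0.4 0.6 -8" --pt "0 0 -18" --pt "0 0 -26" --pt "0 0 -30" --pt "0 0 -30" --pt "0 0 -26" --pt "0 0 -18" --pt "0 0 -12" --yaw '[0,0,0,0,0,0,0,0]'

```text
t: 22.52
ee_pos: [509.8, 297.8, 93.4]
orientation: [-0.372, -3.117, 0.003]
ft_force: [-0.0, -0.2, -7.0]
width: 13.9
grasp_force: 30.0
```

Call:
play_rows --pt "0 0 -10" --pt "0 0 -7" --pt "0 0 -5" --pt "0 0 -3" --pt "0 0 -2" --pt "0 0 -1" --pt "0 0 0" --yaw '[0,0,0,0,0,0,0]'

```text
t: 23.1
ee_pos: [511.4, 298.7, 68.7]
orientation: [0.372, 3.119, 0.001]
ft_force: [0.2, -0.1, -7.3]
width: 13.7
grasp_force: 30.0
```

Call:
play_rows --pt "0 0 -1.5" --pt "0 0 -1.5" --pt "0 0 -1.2" --pt "0 0 -1" --pt "0 0 -1" --pt "0 0 -0.5" --pt "0 0 0" --yaw '[0,0,0,0,0,0,0]'

```text
t: 23.68
ee_pos: [510.9, 298.5, 61.4]
orientation: [-0.372, -3.119, 0.0]
ft_force: [-0.1, 0.6, -6.3]
width: 14.1
grasp_force: 30.0
```

Call:
play_rows --pt "0 0 -0.5" --pt "0 0 -0.5" --pt "0 0 0" --yaw '[0,0,0]'

```text
t: 23.93
ee_pos: [511.1, 298.6, 60.7]
orientation: [0.372, 3.119, 0.0]
ft_force: [-0.3, -0.3, -5.5]
width: 13.6
grasp_force: 30.0
```

Call:
play_rows --pt "0 0 -0.4" --pt "0 0 -0.4" --pt "0 0 0" --yaw '[0,0,0]'

```text
t: 24.18
ee_pos: [511.1, 298.6, 60.7]
orientation: [0.372, 3.119, 0.0]
ft_force: [-2.9, -2.2, 4.2]
width: 13.3
grasp_force: 30.0
```

Call:
play_rows --pt "0 0 0.2" --pt "0 0 0" --pt "0 0 0" --pt "0 0 0" --pt "0 0 0" --yaw '[0,0,0,0,0]' --gripper 0.66

```text
t: 24.6
ee_pos: [511.3, 298.7, 60.0]
orientation: [0.372, 3.119, 0.001]
ft_force: [0.1, -0.2, 0.2]
width: 29.8
grasp_force: 0.0
```

Call:
play_rows --pt "0 0 4" --pt "0 0 8" --pt "0 0 15" --pt "0 0 30" --pt "0 0 40" --pt "0 0 40" --pt "0 0 40" --pt "0 0 20" --yaw '[0,0,0,0,0,0,0,0]'

```text
t: 25.27
ee_pos: [512.7, 299.4, 263.1]
orientation: [0.371, 3.114, 0.007]
ft_force: [-0.4, -0.3, 1.0]
width: 30.0
grasp_force: 0.0
```

Call:
play_rows --pt "-10 -30 0" --pt "-10 -35 0" --pt "-10 -35 0" --pt "-10 -35 0" --pt "-10 -35 0" --pt "-10 -35 0" --pt "-10 -10 0" --pt "0 0 0" --yaw '[0,0,0,0,0,0,0,0]'

```text
t: 25.93
ee_pos: [439.3, 81.6, 257.5]
orientation: [-0.377, -3.119, 0.0]
ft_force: [0.2, -0.6, -0.6]
width: 30.2
grasp_force: 0.0
```

Run:
```python
from lidfit import *
o=ctrl.get_obs();print(o['ee_pos'],o['ft_force'])
c=np.array([511,298.])
s=fit('scene',c,(20,60));t=fit('top',c,(20,60))
S=cv2.resize(s['pixels'][150:310,150:350],(800,600) if 0 else (750,600));cv2.imwrite('pics/s6.png',S[:,:,::-1])
```

```text
[439.2887857   81.58825545 257.5003709 ] [ 0.17090348 -0.58848433 -0.55988192]
scene tilt deg [0.37 0.15] z 37.5 n 436 centre [510.  294.5] R 99.4 38
top tilt deg [ 0.11 -0.07] z 34.6 n 664 centre [511.4 299.1] R 99.6 34
```

View pics/s6.png

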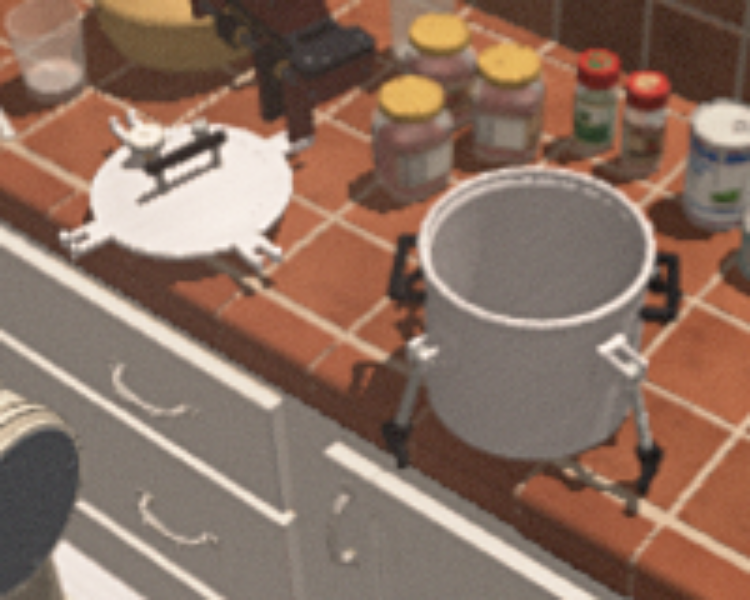

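The lid sits level and centred on the trivet at about (190,190). The pot is open, the bolt hangs at about (645,460), and the jar is untouched.

```bash
python3 -c "
from workcell import ticket
print(ticket.close_job())"
```

```text
the job is handed in; nothing more can be done
None
```

The job is handed in at about 26 s of the 72 s allowed. The last clamp is undone with its bolt hanging, and the lid lies level on the trivet, centred to within a few millimetres by the cameras. The nut broke free after about half a turn, but drawing it out gripped still took 8–9 N rather than under 5 N, so I can't rule out that it touched the captive stop.

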